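Present a notched glass filter plate label up

TASK

Find the frosted end of the glass plate in the slotted stand by its notched corner, take the plate by its clear end without the fingers touching the frosted end, and lift it out. Tip the plate from upright to a slant, at least halfway over to flat, so that the label face looks upward, and hold the label still about 10 cm above the round mark on the cork pad. Finish while still holding it there, and leave everything else on the bench alone.

Things in the scene. Friction and masses are not known exactly. Their poses are not given: they have to be found in the camera images.
- plate: glass plate 110x8x60 mm (x,y,z), about 110 g, upright on its long edge in the stand (top 42 mm above its rim), heading any. Origin: middle of its lower edge. x runs toward the frosted end, y out of the label face, z up to the upper edge. Clear greenish end x -55 to +15 mm, white frosted end +15 to +55. Facing the label with the notched edge uppermost, the frosted end is on the left
- label_end: the white frosted 40 mm of the plate (same frame, fixed to it); fingers must not touch it. Both its faces look frosted; only the +y face bears the label
- label (a point): centre of the blue-framed white paper label (26x34 mm) on the label face, at x +33, y +4, z +26 mm in the plate's frame
- notch (a point): the square 12x12 mm notch cut out of the corner at the frosted end's upper edge, at x +49, y 0, z +54 mm in the plate's frame
- stand: blue-painted metal slotted stand fixed to the bench, 132x50 mm, rim 26 mm high; the slot runs along its x, 112 mm long and 10 mm wide, floor at 8 mm. Origin: centre of its underside. The plate is lifted straight up out of it
- reading_pad: cork pad fixed to the bench, 120x90x4 mm, with a white disc ringed in black, 66 mm across, in the middle. Origin: centre of its underside
- pad_mark (a point): centre of the round mark, on the top of the cork pad, 4 mm above the bench
- ring_gauge: grey steel ring lying flat, 52 mm across, 14 mm high; a bystander, to be left where it is
- screwdriver: screwdriver with a black handle, 132 mm long, lying on the bench; a bystander, to be left where it is
- tool_vise: small grey tool vise, 46x112x36 mm; a bystander, to be left where it is
- parts_tub: clear round tub with white parts in it, 62 mm across, 34 mm high; a bystander, to be left where it is
- pen_blue: pale pen, 145 mm long, lying near the front edge; a bystander, to be left where it is
- tweezers_bent: black bent tweezers, 118 mm long, lying near the front edge; a bystander, to be left where it is

How it is judged:
On the way:
1. the plate is lifted clear of the stand in the fingers (height (world z) of plate above 0.04 m and contact force between plate and the fingers above 1 N and contact force between plate and stand below 0.2 N), for 0.2 s.
At the end, for the whole second after the job is handed in: The plate is held still in the fingers alone, touching neither pad nor stand, its label face looking upward (its outward normal within 55 degrees of straight up), the label's centre within 30 mm of the mark's centre seen from above and 60 to 160 mm above the bench (angle between plate's own y axis and vertical below 0.96 rad and horizontal distance between label and pad_mark below 0.03 m and height (world z) of label between 0.06 and 0.16 m and contact force between plate and the fingers above 1 N and contact force between plate and reading_pad below 0.1 N and contact force between plate and stand below 0.1 N and linear speed of plate below 0.03 m/s and angular speed of plate below 0.3 rad/s); the arm keeps its last pose, push and grip.
It fails at once if the fingers touch the frosted end (contact force between label_end and the fingers above 0.3 N).
It fails at once if a bystander is moved by more than 20 mm (distance of any of ring_gauge, screwdriver, tool_vise, parts_tub, pen_blue, tweezers_bent from where it was at the start of the episode above 0.02 m).
It also fails if it takes over 38 s, if anything falls off the work surface, if the arm or the gripper's body presses on something with over 40 N, if the wrist force passes 120 N, or if a joint passes its speed limit or range.

ROBOT

A 6-joint arm with a two-finger parallel gripper is mounted at the origin on a cart in front of the work surface, level with it; the furniture and walls round the work are solid. World frame = base frame: x ahead of the robot, y to its left, z up, the work surface at z = 0. Lengths are in m, angles in rad, forces in N, time in s.
With the tool pointing down it reaches from about 0.3 to 0.875 m from the base axis. Payload 6.4 kg.
Tool frame: the origin (TCP) lies at the very end of the fingers, on their centre line; the grasp point (between the pads) lies 19 mm behind it; z points along the fingers, y is the line along which they close (so a half turn about z gives the same grasp; the last joint's range is limited). The gripper opens to 85 mm and grips with 20 to 120 N. Pads are 22 mm wide; open, the fingers measure 114 mm over their backs; the gripper's body (76 mm by 85 mm) begins 54 mm behind the grasp point. The pads swing forward as they close: fully open they stand 13 mm farther back than shut.
Start: joints at [-1.546, 0.181, 1.607, -0, 1.354, -0.206], TCP at [0.132, -0.56, 0.231] pointing down, gripper open.
Joint ranges: [-2.99, 2.99], [-0.89, 2.07], [0.3, 2.58], [-1.14, 4.28], [0, 2.63], [-3.12, 3.12]. Speed limits (rad/s): [2.57, 2.57, 3.01, 3.14, 3.14, 3.14].

INTERFACE

Orientations are given as a unit quaternion [w, x, y, z].
In Python, from bench import ctrl gives the robot as it stands.
- The arm moves only by the tool jog_arm, never from a script. Its argument "series" is a list that holds one entry, the list of rows, each a list of 7 numbers: the shift along the tool's x, y, z in mm, then the turn, a rotation vector about the tool's x, y, z in rad, then the finger opening in mm, from 0 to 85.4. In form: [[[tx, ty, tz, rx, ry, rz, gripper], ...]]. A call has exactly 10 rows; each row shifts and turns the commanded pose from where the row before left it, along the tool's axes as they then stand; what a row does not reach is not made up. A row lasts 1/10 s, in which the tool goes at most 50 mm and 8.59 degrees, less where a joint would pass 70% of its speed; a pose out of reach is approached as far as the arm can. A call with a gripper value outside its range is refused whole. The fingers move at their own pace and stop on an object; the grip force is fixed at half the most. Time passes only in rows, so rows that do not move let the fingers close, or fill a call up. It gives the time, the measured TCP pose, the force, the opening and the grip force at its end, in the units of the state.
- ctrl.get_obs(): the state, without advancing time (a new reading comes with each control period).
- ctrl.camera(name): name is "scene" or "top" or "wrist"; returns a dict with "frame" (400x640x3 uint8, blue, green, red), "z_map" (400x640 float32, m along the optical axis (not along the pixel's ray), 0 where there is no reading), "fx", "fy", "cx", "cy" (pixels), "k1" (the pictures are not rectified: a ray, as slopes to the right and down, at radius r is drawn at 1 + k1 r^2 times it, then the intrinsics apply), "xyz" and "rotation" of the camera in the world. Camera axes: x right, y down, z forward; pixel columns grow to the right and rows downward; lengths in m; the calibration is good to about 2 mm. A picture is of the moment at which its call begins.
- ctrl.hand_in(): hands the job in; it is judged then, once.
The state is a dict: "time_s": time; "q": joint angles; "dq": joint speeds; "joint_efforts": joint torques, N m; "eef_pos": TCP position; "eef_rot": TCP orientation; "wrist_force": force on the tool from outside, world axes, zero at the start; "torque": the same for the moment, N m; "opening": opening from 0.0 (shut) to 1.0 (fully open); "grasp_force": force on a finger pad.
Only numpy, scipy, OpenCV 4.12 (cv2) and the standard library are available. Lean on these libraries where they do the work, as an engineer would, in place of code of your own. Each camera call takes 0.05 s, during which the arm holds its last target. There are 200 camera calls.

## Working session

There is one attempt and no reset: what is moved stays moved. The work goes in short steps, Python scripts to look and compute and a tool call to move; the robot and the scene stay as the last step left them, time stands still between calls to the robot, and variables do not carry over. Pictures are saved under pics/ and viewed, at most 10 in all, crops included, and the job is handed in when it is done.

Besides the shell and the picture viewer there is one more tool, called after "Emit:" in YAML: its name, and indented under it one key for each argument. jog_arm: Moves the arm, as the interface text tells. Its arguments: {"type":"object","properties":{"series":{"type":"array"}},"required":["series"]}

```bash
mkdir -p pics; ls; cat > h.py <<'E'
import numpy as np, cv2
from bench import ctrl
from scipy.spatial.transform import Rotation as R
def rot(c):
    r=np.array(c["rotation"],float)
    return r if r.shape==(3,3) else R.from_quat(r[[1,2,3,0]]).as_matrix()
def K(c): return np.array([[c["fx"],0,c["cx"]],[0,c["fy"],c["cy"]],[0,0,1.]])
def D(c): return np.array([c["k1"],0,0,0,0.])
def rays(c,px):
    p=cv2.undistortPoints(np.array(px,float).reshape(-1,1,2),K(c),D(c)).reshape(-1,2)
    return np.c_[p,np.ones(len(p))]@rot(c).T
def onplane(c,px,z):
    d=rays(c,px); o=np.array(c["xyz"]); return o+d*((z-o[2])/d[:,2])[:,None]
def cloud(c):
    v,u=np.mgrid[:400,:640]; d=rays(c,np.c_[u.ravel(),v.ravel()])
    return (np.array(c["xyz"])+d*c["z_map"].reshape(-1,1)).reshape(400,640,3)
def Rq(q): return R.from_quat(np.array(q)[[1,2,3,0]]).as_matrix()
E
python3 - <<'E'
from h import *
for n in ("top","scene"):
    c=ctrl.camera(n); cv2.imwrite(f"pics/{n}0.png",c["frame"]); print(n,c["xyz"],c["rotation"],c["fx"],c["k1"])
o=ctrl.get_obs(); print(o)
E
```

```text
pics
top [3.80951926e-01 2.03632015e-04 1.33481530e+00] [ 0.04634748 -0.69530863  0.71589438 -0.04350937] 472.80530386694045 -0.03004800703318242
scene [-0.0247478   0.63586636  0.55158826] [ 0.17844304 -0.32309308  0.796252   -0.47932421] 366.3570658523813 -0.009274350828041893
{'time_s': 0.1, 'q': array([-1.54634255e+00,  1.81466341e-01,  1.60789598e+00, -5.56461100e-06,
        1.35378695e+00, -2.06284987e-01]), 'dq': array([-3.18399148e-04, -2.01824325e-03, -2.47732965e-05,  1.63802005e-03,
        4.63471121e-04,  1.65642580e-03]), 'joint_efforts': array([ 1.63771610e-04, -4.45879161e+01, -3.52240527e+01, -4.04445300e-04,
        4.11333298e-03,  6.61517817e-06]), 'eef_pos': array([ 0.13151221, -0.55925876,  0.23048028]), 'eef_rot': array([-7.75341518e-04,  9.93351961e-01,  1.15114185e-01,  6.79576571e-05]), 'wrist_force': array([ 0.15507204,  0.17300224, -0.07117166]), 'torque': array([ 0.00536715,  0.00766425, -0.04651309]), 'grasp_force': 0.0, 'opening': 0.9998647072241649}
```

View pics/top0.png

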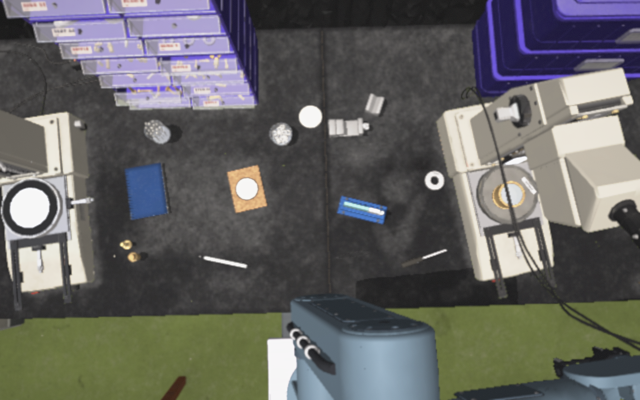

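View pics/scene0.png

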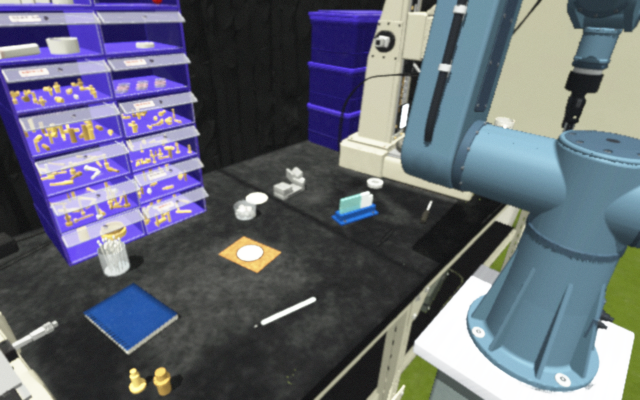

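```bash
python3 - <<'E'
from h import *
t=ctrl.camera("top"); s=ctrl.camera("scene")
a=cv2.resize(t["frame"][185:235,325:400],None,fx=7,fy=7,interpolation=cv2.INTER_CUBIC)
b=cv2.resize(s["frame"][180:230,320:395],None,fx=7,fy=7,interpolation=cv2.INTER_CUBIC)
cv2.imwrite("pics/crop1.png",cv2.resize(np.vstack([a,b]),None,fx=.85,fy=.85))
h=cv2.cvtColor(t["frame"],cv2.COLOR_BGR2HSV)
P=cloud(t)
# mark disc
g=h[160:220,220:275]; m=((g[...,1]<60)&(g[...,2]>180)).astype(np.uint8)
n,l,st,ce=cv2.connectedComponentsWithStats(m); i=1+st[1:,4].argmax()
print("mark",ce[i]+[220,160],st[i],onplane(t,[ce[i]+[220,160]],.004))
# stand+plate
m=np.zeros((400,640),np.uint8); roi=h[185:235,325:400]
m[185:235,325:400]=(roi[...,2]>70)
n,l,st,ce=cv2.connectedComponentsWithStats(m); i=1+st[1:,4].argmax()
print("stand",ce[i],st[i])
bl=((l==i)&(h[...,1]>140)).astype(np.uint8)
r=cv2.minAreaRect(np.argwhere(l==i)[:,::-1].astype(np.float32)); print(r, onplane(t,cv2.boxPoints(r),.026))
pl=((l==i)&(h[...,1]<=110)); w=np.argwhere(pl)[:,::-1]
r=cv2.minAreaRect(w.astype(np.float32)); print("plate",r,len(w), onplane(t,cv2.boxPoints(r),.068)); 
zz=P[pl]; print("z in plate",np.percentile(zz[:,2],[5,50,95]))
q=P[185:235,325:400].reshape(-1,3); q=q[q[:,2]>.05]; print("hi",len(q),q.mean(0) if len(q) else 0)
print("mark cloud", P[186:192,244:250].reshape(-1,3).mean(0))
# scene cloud plate
S=cloud(s); k=S[180:230,320:395].reshape(-1,3); k=k[(k[:,2]>.045)&(k[:,2]<.09)]; 
k=k[np.linalg.norm(k[:,:2]-q[:,:2].mean(0),axis=1)<.09] if len(q) else k
print(len(k),k.mean(0),k.min(0),k.max(0)); c=k[:,:2]-k[:,:2].mean(0); print(np.linalg.svd(c,full_matrices=False)[2], np.ptp(c@np.linalg.svd(c,full_matrices=False)[2].T,axis=0))
E
```

```text
mark [246.34102564 188.37435897] [ 16  18  22  22 390] [[0.5694453  0.21254216 0.004     ]]
stand [360.78462913 207.92761394] [ 335  191   53   34 1119]
((361.0641784667969, 205.1710662841797), (52.37808609008789, 29.70804786682129), 11.040940284729004) [[ 0.48542243 -0.02959987  0.026     ]
 [ 0.56660448 -0.04811877  0.026     ]
 [ 0.53413932 -0.19042656  0.026     ]
 [ 0.45342887 -0.17086165  0.026     ]]
plate ((361.0641784667969, 205.1710662841797), (52.37808609008789, 29.70804786682129), 11.040940284729004) 527 [[ 0.48206996 -0.02864347  0.068     ]
 [ 0.56064688 -0.0465681   0.068     ]
 [ 0.52922353 -0.18430922  0.068     ]
 [ 0.45110308 -0.16537215  0.068     ]]
z in plate [-0.00483575  0.00920341  0.06877197]
hi 158 [ 0.48882256 -0.10307602  0.17666693]
mark cloud [0.56910648 0.21213186 0.00374455]
257 [ 0.49535231 -0.10804667  0.05794846] [ 0.47792215 -0.16707619  0.04507691] [ 0.5144353  -0.05978689  0.06990697]
[[ 0.27664571  0.96097198]
 [-0.96097198  0.27664571]] [0.11073503 0.01266901]
```

View pics/crop1.png

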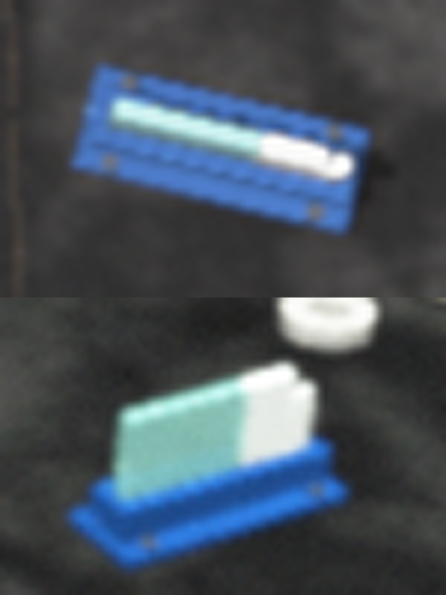

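```bash
cat >> h.py <<'E'
def plan(p1,R1,n,p0=None,R0=None):
    o=ctrl.get_obs(); p0=np.array(o["eef_pos"]) if p0 is None else np.array(p0); R0=Rq(o["eef_rot"]) if R0 is None else R0
    w=R.from_matrix(R0.T@R1).as_rotvec()/n; d=(np.array(p1)-p0)/n; S=R.from_rotvec(w).as_matrix(); Rc=R0
    for i in range(n):
        print(np.round(Rc.T@d*1e3,1).tolist(),np.round(w,4).tolist()); Rc=Rc@S
def toolR(F,tilt=0):
    "closing axis along heading F (rad), tipped toward F by tilt"
    y=np.array([np.cos(F),np.sin(F),0]); z=np.array([0,0,-1.]); x=np.cross(y,z)
    return np.c_[x,y,z]@R.from_rotvec([-tilt,0,0]).as_matrix()
E
python3 - <<'E'
from h import *
t=ctrl.camera("top"); f=t["frame"].astype(int)
m=np.zeros((400,640),bool); m[190:230,330:392]=(f[190:230,330:392,2]>125)&(f[190:230,330:392,1]>140)
w=np.argwhere(m)[:,::-1]
X=onplane(t,w,.068)[:,:2]; mu=X.mean(0); v=np.linalg.svd(X-mu,full_matrices=False)[2]
if v[0,1]>0: v[0]*=-1
e=(X-mu)@v.T; print(len(w),mu,v[0],e.min(0),e.max(0), "mid",mu+v[0]*(e[:,0].min()+e[:,0].max())/2)
fr=e[(f[w[:,1],w[:,0],2]>200)][:,0]; print("frost from",np.percentile(fr,[2,98]))
b=m*0>0; b[190:230,330:392]=(f[190:230,330:392,0]-f[190:230,330:392,2]>60)&(f[190:230,330:392,0]>110)
r=cv2.minAreaRect(np.argwhere(b|m)[:,::-1].astype(np.float32)); B=onplane(t,cv2.boxPoints(r),.015); print("stand",B.mean(0),r)
P=cloud(t)
for x in np.arange(.05,.75,.05): # height map
    print(round(x,2),[round(float(max([0]+list(P[(abs(P[...,0]-x)<.025)&(abs(P[...,1]-y)<.025)&(t["z_map"]>0)][:,2]))),2) for y in np.arange(-.7,.4,.05)])
E
```

```text
184 [ 0.49719965 -0.11631567] [-0.27994413 -0.96001629] [-0.05855274 -0.00778528] [0.05077601 0.00792706] mid [ 0.49828817 -0.11258278]
frost from [-0.05100623  0.04865422]
stand [ 0.49825536 -0.11182721  0.015     ] ((361.6617736816406, 209.64527893066406), (47.29670333862305, 18.08230209350586), 13.626995086669922)
0.05 [0.0, 0.0, 0.0, 0.0, 0.0, 0.0, 0.0, 0.0, 0.0, 0.0, 0.0, 0.0, 0.0, 0.0, 0.0, 0.13, 0.11, 0.01, 0.0, 0.0, 0.0, 0.0]
0.1 [0.0, 0.0, 0.0, 0.51, 0.51, 0.0, 0.0, 0.0, 0.0, 0.0, 0.0, 0.0, 0.0, 0.0, 0.38, 0.37, 0.01, 0.01, 0.0, 0.0, 0.0, 0.0]
0.15 [0.0, 0.32, 0.35, 0.51, 0.51, 0.62, 0.63, 0.66, 0.67, 0.0, 0.0, 0.0, 0.0, 0.0, 0.37, 0.37, 0.01, 0.01, 0.0, 0.0, 0.0, 0.0]
0.2 [0.0, 0.01, 0.0, 0.52, 0.6, 0.62, 0.63, 0.65, 0.68, 0.69, 0.7, 0.77, 0.8, 0.8, 0.78, 0.54, 0.0, 0.0, 0.01, 0.0, 0.0, 0.0]
0.25 [0.01, 0.0, 0.01, 0.0, 0.0, 0.63, 0.58, 0.01, 0.0, 0.01, 0.01, 0.77, 0.81, 0.81, 0.78, 0.64, 0.38, 0.01, 0.01, 0.01, 0.01, 0.01]
0.3 [0.01, 0.01, 0.1, 0.1, 0.07, 0.1, 0.52, 0.01, 0.01, 0.01, 0.01, 0.77, 0.8, 0.8, 0.78, 0.55, 0.01, 0.01, 0.01, 0.01, 0.01, 0.01]
0.35 [0.01, 0.0, 0.1,
[... 353 characters left out ...]
 0.01, 0.01, 0.01, 0.01, 0.01]
0.5 [0.0, 0.0, 0.1, 0.57, 0.59, 0.59, 0.42, 0.01, 0.01, 0.01, 0.02, 0.07, 0.07, 0.07, 0.01, 0.01, 0.01, 0.01, 0.01, 0.01, 0.01, 0.01]
0.55 [0.0, 0.0, 0.0, 0.55, 0.55, 0.55, 0.53, 0.36, 0.02, 0.01, 0.01, 0.01, 0.01, 0.03, 0.01, 0.01, 0.01, 0.01, 0.01, 0.01, 0.01, 0.01]
0.6 [0.0, 0.0, 0.0, 0.58, 0.58, 0.58, 0.58, 0.36, 0.02, 0.01, 0.01, 0.01, 0.01, 0.01, 0.01, 0.01, 0.01, 0.01, 0.01, 0.01, 0.01, 0.01]
0.65 [0.0, 0.0, 0.0, 0.57, 0.58, 0.58, 0.58, 0.46, 0.01, 0.01, 0.01, 0.01, 0.01, 0.01, 0.01, 0.01, 0.01, 0.01, 0.01, 0.01, 0.01, 0.01]
0.7 [0.0, 0.0, 0.0, 0.0, 0.58, 0.0, 0.52, 0.33, 0.01, 0.01, 0.01, 0.01, 0.04, 0.04, 0.01, 0.01, 0.04, 0.04, 0.01, 0.01, 0.01, 0.01]
```

```bash
python3 - <<'E'
from h import *
R0=Rq(ctrl.get_obs()["eef_rot"]); F=-.282
B=[.15,-.36,.26]; C=[.33,-.16,.26]; D=[.505,-.089,.20]
F1=np.arctan2(R0[1,1],R0[0,1])
plan(B,R0,5)
plan(C,toolR(F1+.55),6,B,R0); print(); plan(D,toolR(F),6,C,toolR(F1+.55))
E
```

```text
[12.7, -38.0, -5.8] [0.0, 0.0, 0.0]
[12.7, -38.0, -5.8] [0.0, 0.0, 0.0]
[12.7, -38.0, -5.8] [0.0, 0.0, 0.0]
[12.7, -38.0, -5.8] [0.0, 0.0, 0.0]
[12.7, -38.0, -5.8] [0.0, 0.0, 0.0]
[36.8, -25.6, 0.0] [-0.0001, -0.0001, -0.0917]
[39.0, -22.1, 0.0] [-0.0001, -0.0001, -0.0917]
[40.9, -18.4, 0.0] [-0.0001, -0.0001, -0.0917]
[42.4, -14.6, 0.0] [-0.0001, -0.0001, -0.0917]
[43.6, -10.7, 0.0] [-0.0001, -0.0001, -0.0917]
[44.3, -6.7, 0.0] [-0.0001, -0.0001, -0.0917]

[29.0, 12.1, 10.0] [0.0, 0.0, -0.0847]
[27.9, 14.5, 10.0] [0.0, 0.0, -0.0847]
[26.6, 16.8, 10.0] [0.0, 0.0, -0.0847]
[25.1, 19.0, 10.0] [0.0, 0.0, -0.0847]
[23.4, 21.1, 10.0] [0.0, 0.0, -0.0847]
[21.5, 23.0, 10.0] [0.0, 0.0, -0.0847]
```

Emit:
jog_arm:
  series:
    - [[13,-38,-6,0,0,0,85],[13,-38,-6,0,0,0,85],[13,-38,-6,0,0,0,85],[13,-38,-6,0,0,0,85],[13,-38,-6,0,0,0,85],[37,-26,0,0,0,-0.09,85],[39,-22,0,0,0,-0.09,85],[41,-18,0,0,0,-0.09,85],[42,-15,0,0,0,-0.09,85],[44,-11,0,0,0,-0.09,85]]

```text
time_s: 1.25
eef_pos: [0.3028, -0.1917, 0.2616]
eef_rot: [0.001, 0.942, 0.335, 0.0]
wrist_force: [0.6, -0.3, 0.2]
opening: 0.995
grasp_force: 0.0
```

```bash
python3 - <<'E'
from h import *
print(ctrl.get_obs()["q"]); plan([.505,-.089,.20],toolR(-.282),8)
E
```

```text
[-8.99435767e-01 -3.85432600e-01  2.06115862e+00 -3.61396764e-06
  1.46434445e+00 -1.24271683e-02]
[27.7, 6.0, 7.7] [0.0002, 0.0001, -0.0756]
[27.2, 8.1, 7.7] [0.0002, 0.0001, -0.0756]
[26.5, 10.1, 7.7] [0.0002, 0.0001, -0.0756]
[25.6, 12.1, 7.7] [0.0002, 0.0001, -0.0756]
[24.7, 14.0, 7.7] [0.0002, 0.0001, -0.0756]
[23.5, 15.8, 7.7] [0.0002, 0.0001, -0.0756]
[22.3, 17.5, 7.7] [0.0002, 0.0001, -0.0756]
[20.9, 19.2, 7.7] [0.0002, 0.0001, -0.0756]
```

Emit:
jog_arm:
  series:
    - [[28,6,8,0,0,-0.075,85],[27,8,8,0,0,-0.075,85],[26,10,8,0,0,-0.075,85],[26,12,8,0,0,-0.075,85],[25,14,8,0,0,-0.075,85],[23,16,8,0,0,-0.075,85],[22,17,8,0,0,-0.075,85],[21,19,8,0,0,-0.075,85],[0,0,0,0,0,0,85],[0,0,0,0,0,0,85]]

```text
time_s: 2.25
eef_pos: [0.5035, -0.091, 0.1968]
eef_rot: [-0.001, 0.802, 0.598, -0.001]
wrist_force: [-0.4, 0.2, 0.2]
opening: 0.992
grasp_force: 0.0
```

```bash
python3 - <<'E'
from h import *
o=ctrl.get_obs(); print(o["q"],o["eef_pos"])
c=ctrl.camera("wrist"); cv2.imwrite("pics/w1.png",c["frame"]); print(c["xyz"],rot(c))
plan([.505,-.089,.12],toolR(-.282),1)
E
```

```text
[-4.10857354e-01  7.46361518e-02  1.79827038e+00 -3.01578935e-04
  1.27020143e+00 -1.21157121e-01] [ 0.50352333 -0.09096721  0.19677065]
[ 0.52259601 -0.02642281  0.34014163] [[ 0.95799921 -0.27591572 -0.07815386]
 [-0.28676257 -0.9237781  -0.25377402]
 [-0.00217658  0.26552692 -0.96410099]]
[2.8, 1.0, 77.2] [-0.0009, 0.0002, -0.0085]
```

View pics/w1.png

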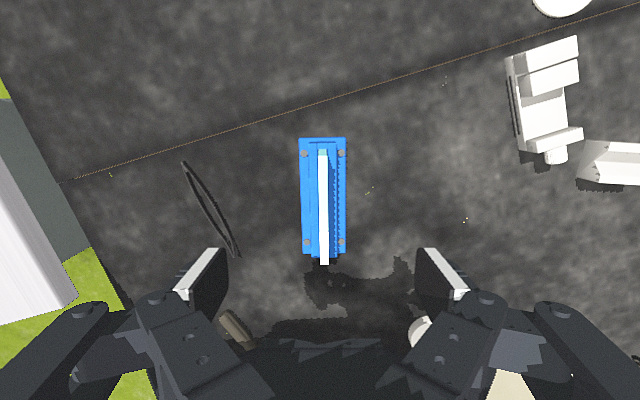

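```bash
python3 - <<'E'
from h import *
c=ctrl.camera("wrist"); f=c["frame"].astype(int)
m=np.zeros((400,640),bool); s=np.s_[135:275,295:352]
m[s]=(f[s][...,2]>130)&(f[s][...,1]>140)
w=np.argwhere(m)[:,::-1]; print(len(w),w.min(0),w.max(0))
X=onplane(c,w,.068)[:,:2]; mu=X.mean(0); v=np.linalg.svd(X-mu,full_matrices=False)[2]
v[0]*=-np.sign(v[0,1]); e=(X-mu)@v.T; print(mu,v[0],e.min(0),e.max(0),"mid",mu+v[0]*(e[:,0].min()+e[:,0].max())/2)
for r in range(148,270,12): print(r,np.flatnonzero(m[r])[[0,-1]] if m[r].any() else 0, f[r,323])
P=cloud(c); q=P[m]; q=q[abs(q[:,2]-.068)<.006]; mu=q.mean(0);print(len(q),mu,q.min(0),q.max(0)); print(np.linalg.svd(q[:,:2]-mu[:2],full_matrices=False)[2])
E
```

```text
1226 [300 149] [344 264]
[ 0.50036613 -0.1045002 ] [-0.2699326  -0.96287922] [-0.05092512 -0.01921658] [0.05837856 0.0191058 ] mid [ 0.49936017 -0.10808857]
148 0 [252 197 106]
160 [318 327] [255 255 248]
172 [318 327] [255 255 247]
184 [318 327] [255 255 249]
196 [319 327] [255 255 248]
208 [319 327] [255 255 247]
220 [319 327] [255 255 252]
232 [319 328] [255 255 255]
244 [305 328] [255 255 255]
256 [320 328] [255 255 255]
268 0 [49 48 47]
909 [ 0.50009713 -0.10499107  0.06884477] [ 0.48296271 -0.15536113  0.06290686] [ 0.51616064 -0.05947692  0.07148817]
[[-0.26996293 -0.96287072]
 [ 0.96287072 -0.26996293]]
```

```bash
python3 - <<'E'
from h import *
plan([.5053,-.0872,.036],toolR(-.275),8)
E
```

```text
[0.6, 0.1, 20.2] [-0.0, 0.0, -0.002]
[0.6, 0.1, 20.2] [-0.0, 0.0, -0.002]
[0.6, 0.1, 20.2] [-0.0, 0.0, -0.002]
[0.6, 0.1, 20.2] [-0.0, 0.0, -0.002]
[0.6, 0.1, 20.2] [-0.0, 0.0, -0.002]
[0.6, 0.1, 20.2] [-0.0, 0.0, -0.002]
[0.6, 0.1, 20.2] [-0.0, 0.0, -0.002]
[0.6, 0.1, 20.2] [-0.0, 0.0, -0.002]
```

Emit:
jog_arm:
  series:
    - [[0.6,0.1,20,0,0,-0.002,85],[0.6,0.1,20,0,0,-0.002,85],[0.6,0.1,20,0,0,-0.002,85],[0.6,0.1,20,0,0,-0.002,85],[0.6,0.1,20,0,0,-0.002,85],[0.6,0.1,20,0,0,-0.002,85],[0.6,0.1,20,0,0,-0.002,85],[0.6,0.1,18,0,0,-0.002,85],[0,0,0,0,0,0,85],[0,0,0,0,0,0,85]]

```text
time_s: 3.35
eef_pos: [0.5058, -0.0875, 0.04]
eef_rot: [0.0, 0.797, 0.603, 0.0]
wrist_force: [0.7, 0.2, 0.8]
opening: 0.999
grasp_force: 0.0
```

```bash
python3 - <<'E'
from h import *
c=ctrl.camera("wrist"); cv2.imwrite("pics/w2.png",c["frame"])
plan([.5053,-.0872,.036],toolR(-.275),1)
E
```

```text
[0.2, -1.2, 4.5] [0.0016, 0.0002, -0.0]
```

View pics/w2.png

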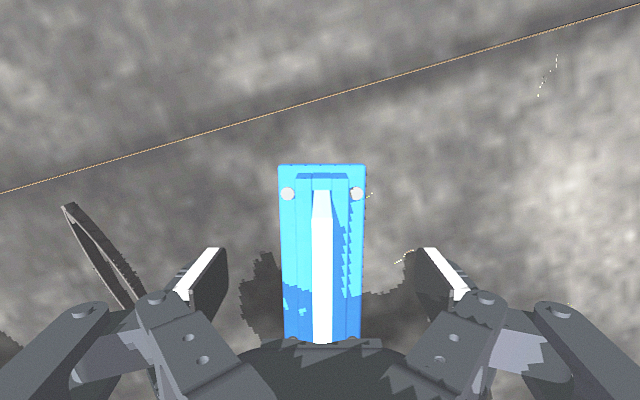

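Emit:
jog_arm:
  series:
    - [[0,0,2,0,0,0,60],[0,0,2,0,0,0,40],[0,0,0,0,0,0,25],[0,0,0,0,0,0,15],[0,0,0,0,0,0,8],[0,0,0,0,0,0,0],[0,0,0,0,0,0,0],[0,0,0,0,0,0,0],[0,0,0,0,0,0,0],[0,0,0,0,0,0,0]]

```text
time_s: 4.4
eef_pos: [0.5062, -0.087, 0.0355]
eef_rot: [0.0, 0.797, 0.604, 0.0]
wrist_force: [1.8, 0.2, 2.3]
opening: 0.086
grasp_force: 58.9
```

Firm grip on an about 8 mm thickness. Lifting straight up.

Emit:
jog_arm:
  series:
    - [[0,0,-5,0,0,0,0],[0,0,-10,0,0,0,0],[0,0,-15,0,0,0,0],[0,0,-20,0,0,0,0],[0,0,-20,0,0,0,0],[0,0,-20,0,0,0,0],[0,0,-20,0,0,0,0],[0,0,-20,0,0,0,0],[0,0,-10,0,0,0,0],[0,0,0,0,0,0,0]]

```text
time_s: 5.4
eef_pos: [0.5067, -0.0873, 0.177]
eef_rot: [0.001, 0.797, 0.604, 0.001]
wrist_force: [-1.1, -0.1, -1.6]
opening: 0.086
grasp_force: 59.1
```

```bash
python3 - <<'E'
from h import *
o=ctrl.get_obs(); print(o["q"],o["eef_pos"])
# label in tool frame: tool x=-plate x, tool y=plate y, tool z=-plate z; grasp at plate x=-.024, TCP at plate z=.0355-.008
L=np.array([-(.033+.024),.004,-(.026-.0275)])
for F in (.1,.25):
    R1=toolR(F,.96); p=np.array([.5692,.2123,.10])-R1@L; print("target",p,R1[:,1])
R1=toolR(.2,.96); p=np.array([.5692,.2123,.10])-R1@L; print(p)
up=p+[0,0,.05]; plan(up,R1,14)
E
```

```text
[-4.01728677e-01  9.99931333e-02  1.81364259e+00 -3.25119282e-05
  1.22494044e+00 -1.27750424e-01] [ 0.50673101 -0.08729663  0.17703268]
target [0.56000423 0.26866354 0.09758351] [0.57065478 0.05725646 0.81919157]
target [0.55168462 0.26665644 0.09758351] [0.55569064 0.14189112 0.81919157]
[0.5544232  0.26746391 0.09758351]
[25.3, -3.6, 2.1] [-0.067, 0.0163, -0.0311]
[25.4, -2.9, 2.3] [-0.067, 0.0163, -0.0311]
[25.4, -2.3, 2.5] [-0.067, 0.0163, -0.0311]
[25.4, -1.7, 2.8] [-0.067, 0.0163, -0.0311]
[25.4, -1.1, 3.1] [-0.067, 0.0163, -0.0311]
[25.4, -0.5, 3.5] [-0.067, 0.0163, -0.0311]
[25.4, 0.0, 3.9] [-0.067, 0.0163, -0.0311]
[25.3, 0.5, 4.3] [-0.067, 0.0163, -0.0311]
[25.2, 1.0, 4.8] [-0.067, 0.0163, -0.0311]
[25.1, 1.5, 5.3] [-0.067, 0.0163, -0.0311]
[24.9, 1.9, 5.8] [-0.067, 0.0163, -0.0311]
[24.8, 2.2, 6.3] [-0.067, 0.0163, -0.0311]
[24.6, 2.6, 6.9] [-0.067, 0.0163, -0.0311]
[24.4, 2.8, 7.5] [-0.067, 0.0163, -0.0311]
```

Emit:
jog_arm:
  series:
    - [[25,-4,2,-0.067,0.016,-0.031,0],[25,-3,2,-0.067,0.016,-0.031,0],[25,-2,3,-0.067,0.016,-0.031,0],[25,-2,3,-0.067,0.016,-0.031,0],[25,-1,3,-0.067,0.016,-0.031,0],[25,-1,3,-0.067,0.016,-0.031,0],[25,0,4,-0.067,0.016,-0.031,0],[25,1,4,-0.067,0.016,-0.031,0],[25,1,5,-0.067,0.016,-0.031,0],[25,1,5,-0.067,0.016,-0.031,0]]

```text
time_s: 6.4
eef_pos: [0.5376, 0.1642, 0.153]
eef_rot: [0.214, 0.649, 0.682, 0.26]
wrist_force: [0.4, -0.7, -2.3]
opening: 0.081
grasp_force: 59.1
```

```bash
python3 - <<'E'
from h import *
o=ctrl.get_obs(); print(o["q"],o["eef_pos"])
plan([.5544,.2675,.0976],toolR(.2,.96),7)
E
```

```text
[ 0.06328211 -0.09513464  2.23680086  0.12196584  0.31638158 -0.08922894] [0.53758048 0.16419657 0.15302337]
[14.2, -2.8, 8.8] [-0.0387, 0.0095, -0.0179]
[14.2, -2.9, 8.8] [-0.0387, 0.0095, -0.0179]
[14.1, -3.0, 8.8] [-0.0387, 0.0095, -0.0179]
[14.1, -3.1, 8.8] [-0.0387, 0.0095, -0.0179]
[14.1, -3.2, 8.9] [-0.0387, 0.0095, -0.0179]
[14.0, -3.3, 8.9] [-0.0387, 0.0095, -0.0179]
[14.0, -3.4, 8.9] [-0.0387, 0.0095, -0.0179]
```

```bash
python3 - <<'E'
from h import *
R0=Rq(ctrl.get_obs()["eef_rot"]); print("F",np.arctan2(R0[1,2],R0[0,2]),"tilt",np.arccos(-R0[2,2]),R0)
L=np.array([-.057,.004,.0015]); R1=toolR(.2,.80); p=np.array([.5692,.2123,.11])-R1@L; print(p); plan(p,R1,8)
E
```

```text
F 0.12303001913972891 tilt 0.6866184309796864 [[-0.06643522  0.77445264  0.6291339 ]
 [ 0.99671983  0.02230434  0.07779527]
 [ 0.04621633  0.63223858 -0.7733941 ]]
[0.55408999 0.26739636 0.10817564]
[12.5, -1.7, 6.6] [-0.0139, 0.007, -0.0162]
[12.4, -1.5, 6.7] [-0.0139, 0.007, -0.0162]
[12.4, -1.4, 6.8] [-0.0139, 0.007, -0.0162]
[12.4, -1.3, 6.8] [-0.0139, 0.007, -0.0162]
[12.4, -1.2, 6.9] [-0.0139, 0.007, -0.0162]
[12.3, -1.1, 7.0] [-0.0139, 0.007, -0.0162]
[12.3, -1.0, 7.0] [-0.0139, 0.007, -0.0162]
[12.3, -0.9, 7.1] [-0.0139, 0.007, -0.0162]
```

Emit:
jog_arm:
  series:
    - [[12.5,-1.5,6.5,-0.014,0.007,-0.016,0],[12.5,-1.5,6.5,-0.014,0.007,-0.016,0],[12.5,-1.5,7,-0.014,0.007,-0.016,0],[12.5,-1.5,7,-0.014,0.007,-0.016,0],[12.5,-1,7,-0.014,0.007,-0.016,0],[12,-1,7,-0.014,0.007,-0.016,0],[12,-1,7,-0.014,0.007,-0.016,0],[12,-1,7,-0.014,0.007,-0.016,0],[0,0,0,0,0,0,0],[0,0,0,0,0,0,0]]

```text
time_s: 7.4
eef_pos: [0.5534, 0.2526, 0.1136]
eef_rot: [0.244, 0.593, 0.709, 0.294]
wrist_force: [-0.1, -0.4, -0.3]
opening: 0.082
grasp_force: 59.2
```

```bash
python3 - <<'E'
from h import *
o=ctrl.get_obs(); print(o["q"],np.abs(o["dq"]).max()); R0=Rq(o["eef_rot"]); print("tilt",np.arccos(-R0[2,2]),np.arccos(R0[2,1]))
L=np.array([-.057,.004,.0015]); print("label est",o["eef_pos"]+R0@L)
t=ctrl.camera("top"); s=ctrl.camera("scene")
a=cv2.resize(t["frame"][140:240,190:290],(500,500),interpolation=cv2.INTER_CUBIC)
b=cv2.resize(s["frame"][130:290,150:310],(500,500),interpolation=cv2.INTER_CUBIC)
cv2.imwrite("pics/f1.png",cv2.resize(np.hstack([a,b]),None,fx=.8,fy=.8))
E
```

```text
[ 0.26404142  0.11946724  2.18881498 -0.85576224  0.07646037  0.91676065] 0.012329833822032076
tilt 0.7847948578828066 0.7860119088294235
label est [0.56739485 0.19719201 0.11517687]
```

View pics/f1.png

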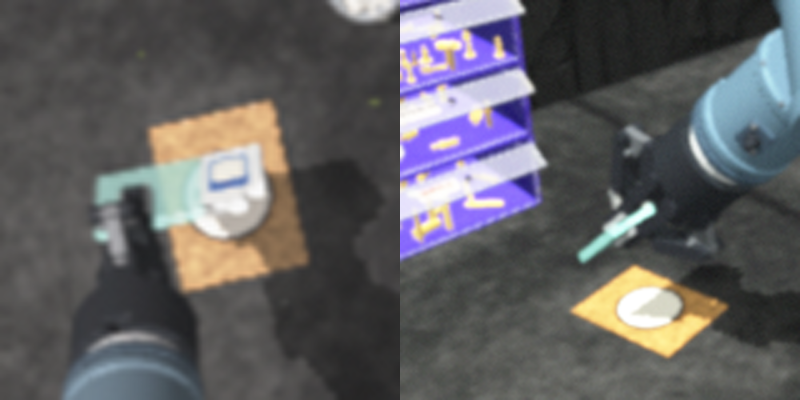

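```bash
python3 - <<'E'
from h import *
t=ctrl.camera("top"); f=t["frame"].astype(int); s=np.s_[172:196,236:262]
m=(f[s][...,0]-f[s][...,2]>35); w=np.argwhere(m)[:,::-1]+[236,172]; r=cv2.minAreaRect(w.astype(np.float32)); print(len(w),r[:2])
for z in (.105,.115): print(onplane(t,[r[0]],z))
p=cloud(t)[int(r[0][1])-2:int(r[0][1])+3,int(r[0][0])-2:int(r[0][0])+3].reshape(-1,3); print(np.median(p,0))
P=cloud(t); q=P[174:190,240:258].reshape(-1,3); q=q[(q[:,2]>.07)&(q[:,2]<.17)]; print(len(q),np.linalg.svd(q-q.mean(0),full_matrices=False)[2][2])
E
```

```text
23 ((246.53529357910156, 185.15884399414062), (2.2777700424194336, 9.65340518951416))
[[0.56366783 0.19583889 0.105     ]]
[[0.56218211 0.19424813 0.115     ]]
[0.56164588 0.19373512 0.12509599]
204 [-0.69274315 -0.09728148 -0.71459306]
```

Emit:
jog_arm:
  series:
    - [[2,0.3,0.3,0,0.002,-0.002,0],[2,0.3,0.3,0,0.002,-0.002,0],[2,0.3,0.3,0,0.002,-0.002,0],[2,0.3,0.3,0,0.002,-0.002,0],[2,0.3,0.3,0,0.002,-0.002,0],[2,0.3,0.3,0,0.002,-0.002,0],[2,0.3,0.3,0,0.002,-0.002,0],[0,0,0,0,0,0,0],[0,0,0,0,0,0,0],[0,0,0,0,0,0,0]]

```text
time_s: 8.55
eef_pos: [0.5546, 0.2671, 0.1148]
eef_rot: [0.242, 0.586, 0.714, 0.298]
wrist_force: [0.7, 0.6, -0.7]
opening: 0.082
grasp_force: 59.2
```

```bash
python3 - <<'E'
from h import *
o=ctrl.get_obs(); print(o["q"],np.abs(o["dq"]).max()); R0=Rq(o["eef_rot"]); print("angle",np.degrees(np.arccos(R0[2,1])))
print("label est",o["eef_pos"]+R0@np.array([-.057,.004,.0015]))
E
```

```text
[ 0.28845949  0.13173618  2.17241124 -0.86573094  0.08028995  0.92996473] 0.0008121662345680597
angle 44.896779141989235
label est [0.56962142 0.21199935 0.1163881 ]
```

```bash
python3 -c "
from bench import ctrl
print(ctrl.hand_in())"
```

```text
the job is handed in; nothing more can be done
None
```

The job is handed in, with the plate held still by its clear end and tipped about 45° so the label faces up. By my last estimate the label is within a few millimetres of the mark, about 11 cm above it; the hand-in returned no verdict.

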